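# Refit a loose magnifier-lamp clamp on a riser shelf

### The arm

A 6-joint arm with a two-finger parallel gripper is mounted at the origin on the work surface. World frame = base frame: x ahead of the robot, y to its left, z up, the work surface at z = 0. Lengths are in mm, angles in rad, forces in N, time in s.
With the tool pointing down it reaches from about 375 to 925 mm from the base axis. Payload 5.7 kg.
Tool frame: the origin (TCP) lies on the centre line of the jaws, within the pads' length; the fingertips stand 19 mm ahead of it and the grasp point (between the pads) is the TCP; z points along the fingers, y is the direction in which the jaws open and shut (so a half turn about z gives the same grasp; the last joint's range is limited). The gripper opens to 85 mm and grips with 20 to 120 N. Pads are 22 mm wide; open, the fingers measure 114 mm over their backs; the gripper's body (76 mm by 85 mm) begins 54 mm behind the grasp point. The pads swing forward as they close: fully open they stand 13 mm farther back than shut.
Start: joints at [1.014, 0.359, 1.51, -0, 1.272, -0.115], TCP at [256.53, 542.363, 250.267] pointing down, gripper open.
Joint ranges: [-2.97, 2.97], [-1.01, 2.36], [0.21, 2.38], [-0.96, 4.11], [0.2, 2.71], [-2.98, 2.98]. Speed limits (rad/s): [2.39, 2.39, 3.14, 3.14, 3.14, 3.14].

### API

Orientations are given as a unit quaternion [x, y, z, w].
In Python, from workcell import manip, cams gives the robot as it stands. The module is installed in compiled form; this text tells all that it offers.
- The arm moves only by the tool carry_out, never from a script. Its argument "increments" is a list of rows, each a list of 7 numbers: the shift along the tool's x, y, z in cm, then the turn, a rotation vector about the tool's x, y, z in rad, then the opening, from -1 (shut) to 1 (fully open). A call has exactly 10 rows; each row is the pose to reach, as a shift and turn from the pose commanded when the call began, along the tool's axes at that moment; what a row does not reach only later rows make up. A row lasts 1/8 s, in which the tool goes at most 62.5 mm and 10.7 degrees, less where a joint would pass 70% of its speed; a pose out of reach is approached as far as the arm can. A call with a gripper value outside its range is refused whole. The fingers move at their own pace and stop on an object; the grip force is fixed at half the most. Time passes only in rows, so rows that repeat a pose let the fingers close, or fill a call up. It gives the time, the measured TCP pose, the force and the opening at its end, in the units of the state.
- manip.state(): the state, without advancing time (a new reading comes with each control period).
- cams.snapshot(name): name is "scene" or "top" or "wrist"; returns a dict with "img" (400x640x3 uint8, red, green, blue), "vfov" (degrees; the focal length in pixels is half the picture's height over the tangent of half this angle, whatever the lens; pixels are square), "cx", "cy" (the principal point, pixels), "pose" (4x4, takes a point from camera to world coordinates). Camera axes: x right, y down, z forward; pixel columns grow to the right and rows downward; lengths in mm; the calibration is good to about 2 mm. A picture is of the moment at which its call begins. There is no depth.
- manip.close_job(): hands the job in, once; it reports no verdict.
The state is a dict: "t": time; "q": joint angles; "qvel": joint speeds; "effort": joint torques, N m; "tool_pos": TCP position; "eef_rot": TCP orientation; "ft_force": force on the tool from outside, world axes, zero at the start; "moment": the same for the moment, N m; "width": finger opening in mm.
Only numpy, scipy, OpenCV 4.12 (cv2) and the standard library are available. Lean on these libraries where they do the work, as an engineer would, in place of code of your own. Each camera call takes 0.05 s, during which the arm holds its last target.

### The job

The white table clamp of the magnifier lamp has slipped out from the front edge of the riser shelf. Push it straight in until its spine is fully home, flush against the edge, at the place along the shelf where it hangs, then tighten the orange knob underneath until the clamp grips the board firmly, without overtightening it. Leave the jar, the fossil in its jacket, the cup and the brush alone.

Things in the scene. Friction and masses are not known exactly. Their poses are not given: they have to be found in the camera images.
- shelf: Fixed plywood riser shelf on grey legs. Origin on the bench under its middle; x from the front edge (robot's side) to the back, y along the shelf, z up. Board 150 deep (x), 460 wide (y), 18 thick, its top 215 above the bench; open below, legs only at its ends (y +-215).
- shelf_edge (a point): Middle of the board's straight front edge, at the board's top (shelf x = -75, z = 215). Axes as the shelf.
- clamp: Loose white steel C-clamp, about 1 kg with its screw, hooked over the front edge. Origin at board-top level on the inner face of its upright spine; x in over the board, z up. Home: origin on the line of the front edge (shelf x = -75). It starts 6 to 13 out, up to 0.08 rad askew. Lower arm under the board: x -10 to 30, 26 wide, z -42 to -32; upper jaw on the board: x 5 to 70, 50 wide, z 0 to 6.
- spine_face (a point): Middle of the spine's outer (front) face, the place to push: clamp x = -10, 6 below the board's top. The spine is 30 wide, 10 thick, from 42 below the board's top up to it. Pushed in along x the clamp slides with 6 to 12 N, more if pushed lower down, where it tips and binds; then the spine meets the edge and stops hard; some 20 N seats it square.
- socket (a point): Mouth of the lamp socket, an upright white tube 36 in diameter on the upper jaw: clamp x = 42, 46 above the board's top.
- knob: Orange six-spoked knob under the clamp's lower arm. Origin on the upright screw axis, mid-height of the spokes: clamp x 18, y 0, z about -58. Hub 24 diameter, 16 high; six round spokes 10 thick, 60 degrees apart, one along its +x, reaching 48 from the axis. Counter-clockwise seen from above (positive about z) tightens; it rises 0.5 mm per rad. It keeps its angle when let go. The angle of its spokes says nothing of how far the screw is in.
- screw: The clamp screw through the lower arm, with a round rubber foot, 26 in diameter and 5 thick, on its upper end. Origin as the knob's; it rises and sinks with the knob. Turning the knob presses the foot up against the underside of the board. The foot starts 0.15 to 0.7 below it: too little to be measured, where it bites must be felt.
- grip (a point): Point on the knob's +x spoke, 40 from the axis. The push that turns the knob here, felt while it turns (at rest it fades): loose up to 2 N; once the foot bites it rises over 1 to 2 rad: under 4 N does not grip yet, 4.5 to 6 N is firm, above 7 N is overtightened. Spokes come within reach one after another at the front; it turns in strokes of about 1 rad.
- jar: Bystander: amber jar with black lid, 60 diameter, 85 high, on the shelf, left part; origin under its middle.
- fossil: Bystander: small bone in a white plaster tray, 130 x 80, 48 high, on the shelf, right part; origin under its middle.
- cup: Bystander: white plastic cup, 72 diameter, 85 high, on the bench to the left; origin under its middle.
- brush: Bystander: brush with a wooden handle lying on the bench to the right; origin under its middle.

How it is judged:
By the outcome, as a careful person would: the job done as asked, in the order asked, and still so for the second after the job is handed in, with the robot touching nothing.
It also fails if it takes over 72 s, if anything falls off the work surface, if the arm or the gripper's body presses on something with over 40 N, if the wrist force passes 120 N, or if a joint passes its speed limit or range.

## Working session

There is one attempt and no reset: what is moved stays moved. The work goes in short steps, Python scripts to look and compute and a tool call to move; the robot and the scene stay as the last step left them, time stands still between calls to the robot, and variables do not carry over. Pictures are saved under pics/ and viewed, and the job is handed in when it is done.

Besides the shell and the picture viewer there is one more tool, called after "Request:" as name(argument=value, ...), one argument or row to a line, values as JSON. carry_out: Moves the arm, as the interface text tells. Its arguments: {"type":"object","properties":{"increments":{"type":"array"}},"required":["increments"]}

```bash
mkdir -p pics; ls
python3 - <<'E'
from workcell import manip, cams
import cv2,numpy as np
s=manip.state()
for k,v in s.items(): print(k,np.round(v,3))
for n in ["scene","top","wrist"]:
    d=cams.snapshot(n); cv2.imwrite(f"pics/{n}0.png",d["img"][:,:,::-1])
    print(n,d["vfov"],d["cx"],d["cy"]);print(np.round(d["pose"],3))
E
```

```text
pics
t 0.0
q [ 1.014  0.36   1.511 -0.     1.273 -0.115]
qvel [-0.001  0.    -0.002  0.     0.    -0.   ]
effort [-1.0000e-03 -5.2760e+01 -2.7862e+01 -1.0000e-03  1.3000e-02 -0.0000e+00]
tool_pos [256.186 541.824 249.442]
eef_rot [ 0.219  0.976 -0.001 -0.   ]
ft_force [-0.482 -0.132 -0.034]
moment [0.035 0.025 0.04 ]
width 85.244
scene 42.79447893055014 319.5411444511872 199.17526905992102
[[ 4.370000e-01  6.480000e-01 -6.240000e-01  1.431138e+03]
 [ 8.990000e-01 -3.250000e-01  2.920000e-01 -3.964920e+02]
 [-1.300000e-02 -6.890000e-01 -7.250000e-01  1.156973e+03]
 [ 0.000000e+00  0.000000e+00  0.000000e+00  1.000000e+00]]
top 45.39322759180777 328.14659822335074 193.2345186092444
[[ 2.000000e-02 -9.940000e-01  1.060000e-01  4.860190e+02]
 [-1.000000e+00 -2.100000e-02 -1.000000e-02  3.446000e+00]
 [ 1.200000e-02 -1.060000e-01 -9.940000e-01  1.312741e+03]
 [ 0.000000e+00  0.000000e+00  0.000000e+00  1.000000e+00]]
wrist 64.89608433835629 323.37549841627305 196.92186323520679
[[ 4.28000e-01  8.59000e-01  2.80000e-01  1.84903e+02]
 [ 9.04000e-01 -4.07000e-01 -1.34000e-01  5.74941e+02]
 [-1.00000e-03  3.10000e-01 -9.51000e-01  3.73579e+02]
 [ 0.00000e+00  0.00000e+00  0.00000e+00  1.00000e+00]]
```

View pics/scene0.png

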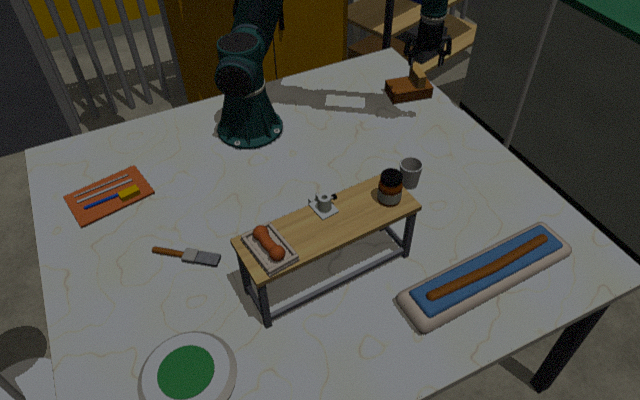

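View pics/top0.png

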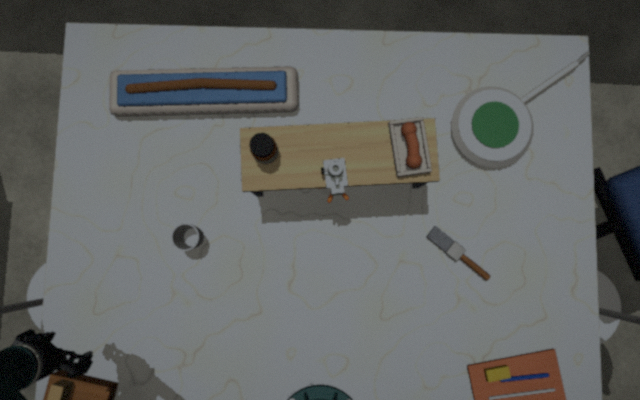

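View pics/wrist0.png

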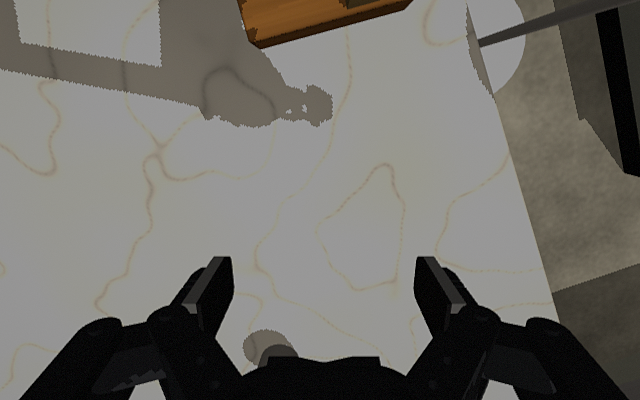

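```bash
cat > h.py <<'E'
from workcell import manip, cams
import cv2,numpy as np
from scipy.spatial.transform import Rotation as R
def ray(d,u,v,z):
    f=200/np.tan(np.radians(d["vfov"]/2)); P=np.array(d["pose"])
    r=P[:3,:3]@np.array([(u-d["cx"])/f,(v-d["cy"])/f,1]); o=P[:3,3]
    return o+r*(z-o[2])/r[2]
def proj(d,p):
    f=200/np.tan(np.radians(d["vfov"]/2)); P=np.array(d["pose"])
    c=P[:3,:3].T@(np.array(p)-P[:3,3]); return np.array([d["cx"]+f*c[0]/c[2],d["cy"]+f*c[1]/c[2]])
def crop(img,x0,y0,x1,y1,s,name):
    cv2.imwrite(name,cv2.resize(img[y0:y1,x0:x1,::-1],None,fx=s,fy=s,interpolation=cv2.INTER_CUBIC))
E
python3 - <<'E'
from h import *
d=cams.snapshot("top"); crop(d["img"],230,110,450,230,3.6,"pics/topc.png")
hsv=cv2.cvtColor(d["img"],cv2.COLOR_RGB2HSV)
m=cv2.inRange(hsv,(12,60,60),(30,200,255)); m[:100]=0;m[230:]=0;m[:,:235]=0;m[:,445:]=0
# bottom edge: last wood pixel each col
pts=[]
for u in list(range(250,315))+list(range(360,432)):
    r=np.where(m[:,u])[0]
    if len(r)>5: pts.append((u,r.max()+0.5))
pts=np.array(pts,float)
c=np.polyfit(pts[:,0],pts[:,1],1)
for _ in range(3):
    e=abs(np.polyval(c,pts[:,0])-pts[:,1]); k=e<1.5; c=np.polyfit(pts[k,0],pts[k,1],1)
print(c,k.sum(),len(pts))
a=ray(d,250,np.polyval(c,250),215);b=ray(d,430,np.polyval(c,430),215);print(a,b)
dr=(a-b)/np.linalg.norm(a-b);print("edge angle (y dir) yaw",np.arctan2(-dr[0],dr[1]))
ww=np.where(m[150])[0];print(ww.min(),ww.max(),ray(d,ww.min(),150,215),ray(d,ww.max(),150,215))
w=cv2.inRange(hsv,(0,0,110),(180,40,255)); 
o=cv2.inRange(hsv,(0,150,100),(14,255,255))
ys,xs=np.where(o[188:210,310:365]);print("orange",[(x+310,y+188) for x,y in zip(xs,ys)])
d=cams.snapshot("scene"); crop(d["img"],290,170,360,230,10,"pics/scc.png")
E
```

```text
[-5.26861783e-02  2.04029079e+02] 136 136
[604.54926487 172.81296141 215.        ] [ 635.71612094 -243.20563467  215.        ]
edge angle (y dir) yaw 0.0747772897508857
241 436 [699.6569746 197.2924251 215.       ] [ 709.99163263 -257.43046752  215.        ]
orange [(np.int64(330), np.int64(197)), (np.int64(345), np.int64(197)), (np.int64(346), np.int64(197)), (np.int64(347), np.int64(197)), (np.int64(330), np.int64(198)), (np.int64(345), np.int64(198)), (np.int64(346), np.int64(198)), (np.int64(347), np.int64(198)), (np.int64(330), np.int64(199)), (np.int64(328), np.int64(200)), (np.int64(330), np.int64(200)), (np.int64(328), np.int64(201)), (np.int64(329), np.int64(201))]
```

View pics/topc.png

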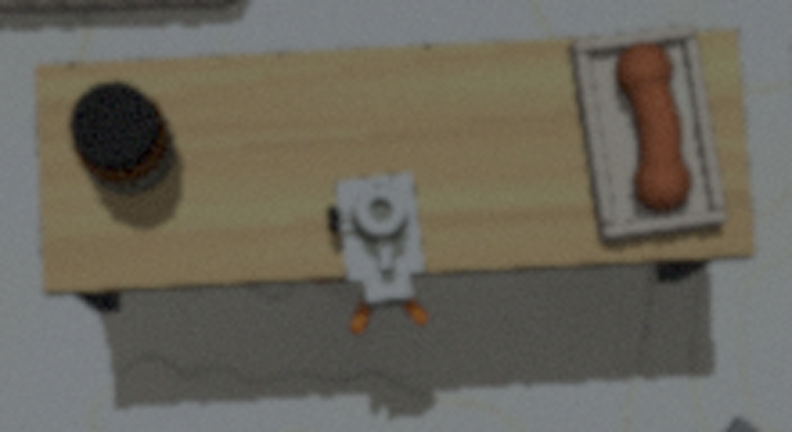

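View pics/scc.png

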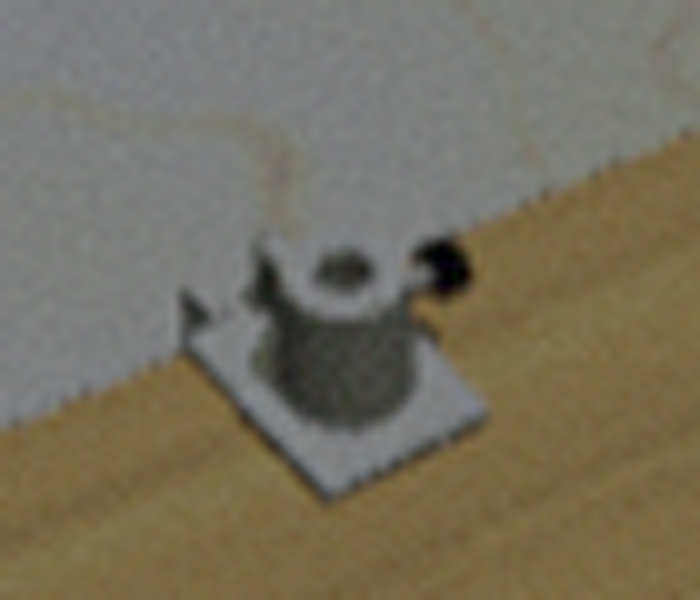

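Run:
```python
from h import *
d=cams.snapshot("top")
hsv=cv2.cvtColor(d["img"],cv2.COLOR_RGB2HSV)
m=cv2.inRange(hsv,(12,60,60),(30,200,255))
# non-wood, bright within clamp region
g=d["img"].astype(int)
sub=hsv[155:202,318:356]
w=cv2.inRange(hsv,(0,0,125),(180,60,255)); w2=np.zeros_like(w); w2[155:200,318:356]=w[155:200,318:356]
for r in range(156,200):
    c=np.where(w2[r])[0]; print(r,c.min() if len(c) else None,c.max() if len(c) else None,len(c),end=' | ')
print()
for p in [(338,193.3)]: print("spine front",ray(d,*p,215))
print("socket ctr", ray(d,230+380/3.6,110+210/3.6,261))
print("cup",ray(d,188,237,85))
print("spoke tips", ray(d,329,201.5,157),ray(d,347,198.5,157))
s=cams.snapshot("scene")
print("socket scene",ray(s,290+34.3,170+27,261))
print("jaw back corners",[ray(s,290+a/10,170+b/10,221) for a,b in [(330,490),(487,408),(185,340)]])
```

```text
156 None None 0 | 157 None None 0 | 158 None None 0 | 159 341 342 2 | 160 327 343 12 | 161 325 343 14 | 162 324 343 17 | 163 324 343 19 | 164 324 343 15 | 165 324 343 12 | 166 325 344 10 | 167 326 343 6 | 168 330 341 3 | 169 330 340 3 | 170 331 340 3 | 171 331 339 4 | 172 332 338 6 | 173 334 344 5 | 174 344 344 1 | 175 344 345 2 | 176 344 345 2 | 177 327 345 4 | 178 327 345 6 | 179 327 345 6 | 180 326 345 9 | 181 326 346 12 | 182 327 346 13 | 183 327 346 14 | 184 327 344 11 | 185 328 342 8 | 186 328 342 9 | 187 333 342 4 | 188 332 342 6 | 189 332 342 11 | 190 332 342 11 | 191 333 341 8 | 192 333 334 2 | 193 None None 0 | 194 None None 0 | 195 None None 0 | 196 None None 0 | 197 None None 0 | 198 None None 0 | 199 None None 0 | 
spine front [603.27251982 -30.17757897 215.        ]
socket ctr [654.08730989 -22.31633649 261.        ]
cup [496.93083515 346.07985783  85.        ]
spoke tips [588.99181213 -10.4788686  157.        ] [597.24052294 -54.04752155 157.        ]
socket scene [658.80745667 -21.52099233 261.        ]
jaw back corners [array([689.53994688, -40.54044213, 221.        ]), array([682.716858  ,   6.11248353, 221.        ]), array([628.34391765, -50.96841912, 221.        ])]
```

```bash
cat >> h.py <<'E'
def Rt(t,yaw=0.075):
    # tool x toward robot, z down and tilted forward by t
    M=np.array([[-np.cos(t),0,np.sin(t)],[0,1,0],[-np.sin(t),0,-np.cos(t)]])
    return R.from_euler('z',yaw).as_matrix()@M
def delta(p,M,st=None,p0=None,M0=None):
    st=st or manip.state()
    M0=R.from_quat(st["eef_rot"]).as_matrix() if M0 is None else M0
    p0=np.array(st["tool_pos"]) if p0 is None else p0
    return np.round(np.r_[M0.T@(np.array(p)-p0)/10, R.from_matrix(M0.T@M).as_rotvec()],3)
SX=np.array([np.cos(.075),np.sin(.075),0]);SY=np.array([-np.sin(.075),np.cos(.075),0])
E
python3 - <<'E'
from h import *
print(delta([380,250,280],Rt(0.2,0.0)))
print(delta([500,-38,270],Rt(0.45)))
E
```

```text
[-23.662 -21.139  -2.984  -0.045  -0.197  -0.44 ]
[-46.824 -42.042  -1.974  -0.117  -0.44   -0.508]
```

Request:
carry_out(
  increments=[
    [-2.2,-1.9,-0.1,-0.006,-0.022,-0.025,-1],
    [-6.5,-5.8,-0.4,-0.02,-0.06,-0.07,-1],
    [-10.8,-9.6,-0.6,-0.03,-0.1,-0.12,-1],
    [-15.1,-13.5,-0.8,-0.04,-0.15,-0.17,-1],
    [-19.4,-17.4,-1.0,-0.05,-0.19,-0.22,-1],
    [-23.7,-21.2,-1.2,-0.06,-0.23,-0.27,-1],
    [-28.0,-25.1,-1.4,-0.07,-0.27,-0.32,-1],
    [-32.3,-29.0,-1.6,-0.08,-0.31,-0.37,-1],
    [-36.6,-32.9,-1.8,-0.09,-0.35,-0.42,-1],
    [-40.0,-36.0,-2.0,-0.1,-0.4,-0.46,-1],
  ],
)

```text
t: 1.6
tool_pos: [465.1, 43.7, 271.1]
eef_rot: [-0.012, 0.979, 0.004, 0.204]
ft_force: [0.8, 0.6, 0.2]
width: 0.0
```

Run:
```python
from h import *
s=manip.state()
print(s["t"],np.round(s["q"],3),s["tool_pos"],s["ft_force"])
print(delta([505,-37,265],Rt(0.45)))
```

```text
1.6 [-0.093 -0.049  2.046  0.075  0.736 -1.735] [465.06034298  43.73072128 271.08647876] [0.77420205 0.61448027 0.23200278]
[-3.233 -8.176  2.047 -0.017 -0.038 -0.046]
```

Request:
carry_out(
  increments=[
    [-0.5,-1.5,0.3,0,0,0,-1],
    [-1.2,-3.5,0.8,0,-0.01,-0.01,-1],
    [-2.2,-5.5,1.4,-0.01,-0.02,-0.02,-1],
    [-2.9,-7.2,1.8,-0.015,-0.03,-0.04,-1],
    [-3.2,-8.0,2.0,-0.017,-0.038,-0.046,-1],
    [-3.2,-8.2,2.0,-0.017,-0.038,-0.046,-1],
    [-3.2,-8.2,2.0,-0.017,-0.038,-0.046,-1],
    [-3.2,-8.2,2.0,-0.017,-0.038,-0.046,-1],
    [-3.2,-8.2,2.0,-0.017,-0.038,-0.046,-1],
    [-3.2,-8.2,2.0,-0.017,-0.038,-0.046,-1],
  ],
)

```text
t: 2.85
tool_pos: [503.6, -34.8, 264.4]
eef_rot: [-0.037, 0.974, 0.009, 0.221]
ft_force: [-0.5, -0.3, -0.0]
width: -0.1
```

Run:
```python
from h import *
s=manip.state()
print(s["t"],np.round(s["q"],3),s["tool_pos"],s["ft_force"],R.from_quat(s["eef_rot"]).as_matrix().round(3))
d=cams.snapshot("wrist");print(np.round(d["pose"],3));cv2.imwrite("pics/w1.png",d["img"][:,:,::-1])
for n,p in dict(face=[603.3,-30.2,209],axis=[631,-26,157],edge=[619.6,-28,215]).items(): print(n,proj(d,p))
```

```text
2.85 [-0.328  0.016  2.018  0.264  0.71  -2.139] [503.60741772 -34.81270926 264.37883805] [-0.46251978 -0.30465754 -0.01343463] [[-0.899 -0.075  0.431]
 [-0.067  0.997  0.033]
 [-0.432  0.001 -0.902]]
[[-7.40000e-02  7.21000e-01  6.89000e-01  3.79259e+02]
 [ 9.97000e-01  5.30000e-02  5.30000e-02 -4.54930e+01]
 [ 1.00000e-03  6.91000e-01 -7.23000e-01  3.41795e+02]
 [ 0.00000e+00  0.00000e+00  0.00000e+00  1.00000e+00]]
face [321.3394744  285.27197444]
axis [323.80721551 252.87741766]
edge [322.6004232  302.38312543]
```

View pics/w1.png

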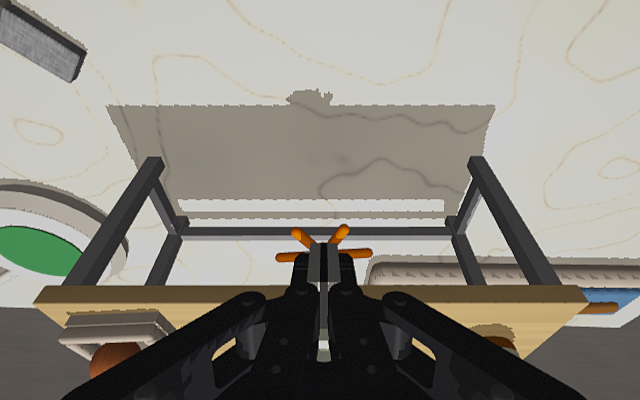

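Run:
```python
from h import *
d=cams.snapshot("wrist")
crop(d["img"],250,200,400,310,5,"pics/w1c.png")
hsv=cv2.cvtColor(d["img"],cv2.COLOR_RGB2HSV)
m=cv2.inRange(hsv,(5,150,90),(20,255,255));m[:215]=0;m[270:]=0;m[:,:260]=0;m[:,390:]=0
n,l,st,c=cv2.connectedComponentsWithStats(m)
for i in range(1,n):
    if st[i,4]<25: continue
    pts=np.argwhere(l==i)[:,::-1].astype(float); 
    vx,vy,x0,y0=cv2.fitLine(pts.astype(np.float32),cv2.DIST_L2,0,.01,.01).ravel()
    t=(pts-[x0,y0])@[vx,vy]
    e=[np.array([x0,y0])+k*np.array([vx,vy]) for k in (t.min(),t.max())]
    w=[ray(d,*q,157)[:2].round(1) for q in e]
    print(st[i],np.round(e,1).tolist(),w,"ang",np.degrees(np.arctan2(*(w[0]-w[1])[::-1])).round(1))
```

```text
[328 224  22  21 214] [[330.4, 243.4], [347.2, 226.2]] [array([615.6, -21. ]), array([589.9,  -8.2])] ang -26.5
[291 227  24  23 235] [[292.0, 228.8], [312.0, 245.4]] [array([597. , -57.3]), array([619.9, -38.2])] ang -140.2
[339 248  33  10 210] [[339.0, 251.9], [371.1, 253.5]] [array([628.3, -11.5]), array([628.7,  20.3])] ang -90.7
[275 252  24  10 169] [[275.2, 258.3], [298.3, 255.5]] [array([643.6, -73.9]), array([637.2, -50.9])] ang -74.5
```

View pics/w1c.png

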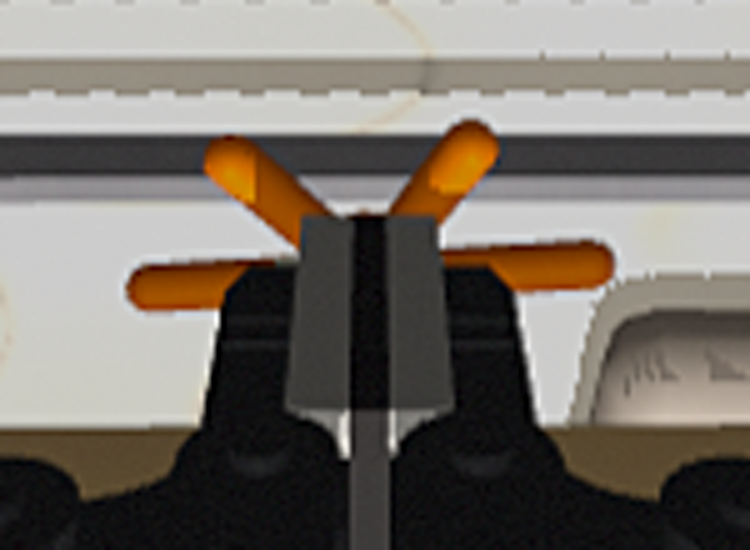

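Run:
```python
from h import *
print(delta([545,-33.5,240],Rt(0.44)))
print(delta([578,-32.2,222.5],Rt(0.44)))
```

```text
[-2.682e+00 -1.700e-01  3.981e+00  1.000e-03  7.000e-03 -1.000e-03]
[-4.903e+00 -2.890e-01  6.985e+00  1.000e-03  7.000e-03 -1.000e-03]
```

Request:
carry_out(
  increments=[
    [-0.4,-0.03,0.6,0,0,0,-1],
    [-1.1,-0.07,1.6,0,0,0,-1],
    [-1.9,-0.12,2.7,0,0,0,-1],
    [-2.7,-0.16,3.8,0,0,0,-1],
    [-3.4,-0.2,4.9,0,0,0,-1],
    [-4.0,-0.24,5.8,0,0,0,-1],
    [-4.5,-0.27,6.4,0,0,0,-1],
    [-4.8,-0.29,6.8,0,0,0,-1],
    [-4.9,-0.29,7.0,0,0,0,-1],
    [-4.9,-0.29,7.0,0,0,0,-1],
  ],
)

```text
t: 4.2
tool_pos: [577.9, -32.4, 222.3]
eef_rot: [-0.036, 0.974, 0.009, 0.221]
ft_force: [-0.3, -0.5, -0.4]
width: 0.0
```

Run:
```python
from h import *
s=manip.state()
print(s["t"],np.round(s["q"],3),s["tool_pos"],s["ft_force"])
for n in ["top","wrist","scene"]:
    d=cams.snapshot(n); 
    if n=="top": crop(d["img"],300,150,400,225,7,"pics/t2.png")
    elif n=="wrist": cv2.imwrite("pics/w2.png",d["img"][:,:,::-1])
    else: crop(d["img"],270,140,390,230,6,"pics/s2.png")
M=R.from_quat(s["eef_rot"]).as_matrix(); print((M.T@SX).round(4),M.round(3).tolist())
```

```text
4.2 [-0.265  0.189  1.942  0.258  0.602 -2.093] [577.94570479 -32.37442554 222.33778886] [-0.32028619 -0.49194336 -0.36858128]
[-9.019e-01  3.000e-04  4.319e-01] [[-0.899, -0.075, 0.431], [-0.067, 0.997, 0.033], [-0.432, 0.001, -0.902]]
```

View pics/t2.png

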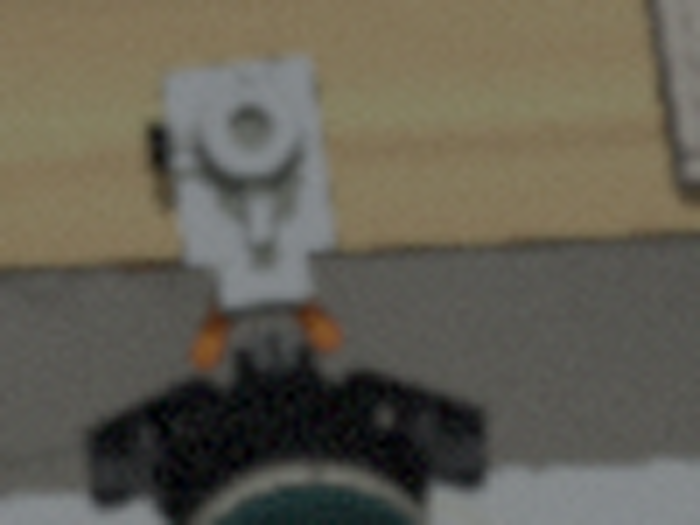

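View pics/s2.png

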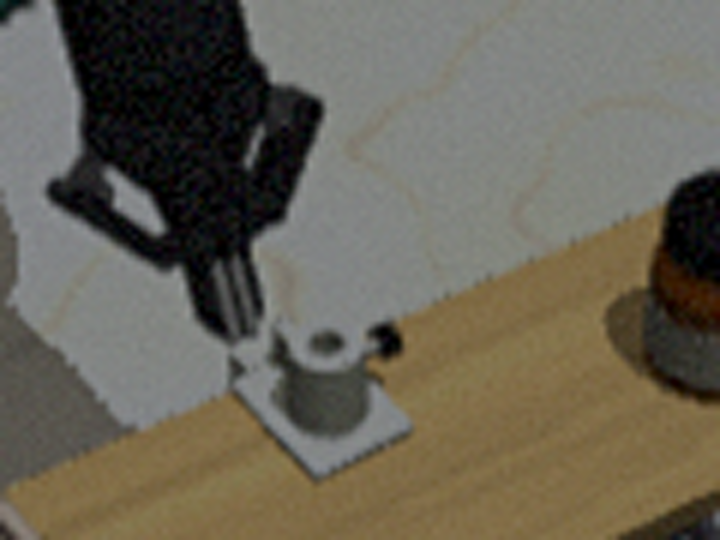

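View pics/w2.png

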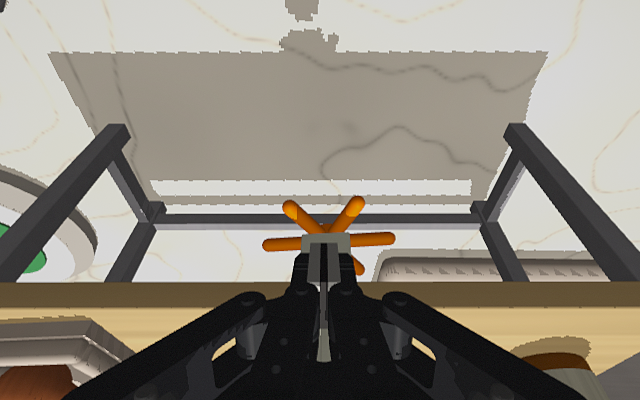

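Request:
carry_out(
  increments=[
    [-0.09,0,0.04,0,0,0,-1],
    [-0.18,0,0.09,0,0,0,-1],
    [-0.27,0,0.13,0,0,0,-1],
    [-0.36,0,0.17,0,0,0,-1],
    [-0.45,0,0.22,0,0,0,-1],
    [-0.54,0,0.26,0,0,0,-1],
    [-0.63,0,0.3,0,0,0,-1],
    [-0.72,0,0.35,0,0,0,-1],
    [-0.81,0,0.39,0,0,0,-1],
    [-0.9,0,0.43,0,0,0,-1],
  ],
)

```text
t: 5.6
tool_pos: [587.0, -31.5, 221.9]
eef_rot: [-0.036, 0.975, 0.009, 0.22]
ft_force: [-7.7, -2.7, 6.0]
width: 0.2
```

Request:
carry_out(
  increments=[
    [-0.05,0,0.02,0,0,0,-1],
    [-0.09,0,0.04,0,0,0,-1],
    [-0.13,0,0.06,0,0,0,-1],
    [-0.18,0,0.09,0,0,0,-1],
    [-0.22,0,0.11,0,0,0,-1],
    [-0.27,0,0.13,0,0,0,-1],
    [-0.31,0,0.15,0,0,0,-1],
    [-0.36,0,0.17,0,0,0,-1],
    [-0.4,0,0.2,0,0,0,-1],
    [-0.45,0,0.22,0,0,0,-1],
  ],
)

```text
t: 6.85
tool_pos: [590.9, -30.8, 221.6]
eef_rot: [-0.037, 0.975, 0.009, 0.22]
ft_force: [-10.5, -0.0, 6.6]
width: 0.0
```

Request:
carry_out(
  increments=[
    [-0.03,0,0.01,0,0,0,-1],
    [-0.05,0,0.03,0,0,0,-1],
    [-0.08,0,0.04,0,0,0,-1],
    [-0.11,0,0.05,0,0,0,-1],
    [-0.14,0,0.07,0,0,0,-1],
    [-0.16,0,0.08,0,0,0,-1],
    [-0.19,0,0.09,0,0,0,-1],
    [-0.22,0,0.1,0,0,0,-1],
    [-0.25,0,0.12,0,0,0,-1],
    [-0.27,0,0.13,0,0,0,-1],
  ],
)

```text
t: 8.1
tool_pos: [593.0, -30.6, 221.5]
eef_rot: [-0.037, 0.975, 0.009, 0.219]
ft_force: [-16.0, -2.7, 12.3]
width: -0.0
```

Request:
carry_out(
  increments=[
    [-0.02,0,0.01,0,0,0,-1],
    [-0.04,0,0.02,0,0,0,-1],
    [-0.05,0,0.03,0,0,0,-1],
    [-0.07,0,0.03,0,0,0,-1],
    [-0.09,0,0.04,0,0,0,-1],
    [-0.11,0,0.05,0,0,0,-1],
    [-0.13,0,0.06,0,0,0,-1],
    [-0.14,0,0.07,0,0,0,-1],
    [-0.16,0,0.08,0,0,0,-1],
    [-0.18,0,0.09,0,0,0,-1],
  ],
)

```text
t: 9.35
tool_pos: [593.4, -30.2, 220.7]
eef_rot: [-0.037, 0.975, 0.009, 0.217]
ft_force: [-18.8, -3.2, 11.5]
width: 0.1
```

Run:
```python
from h import *
s=manip.state()
print(s["t"],s["tool_pos"],s["ft_force"],s["moment"])
d=cams.snapshot("top"); crop(d["img"],300,150,400,225,7,"pics/t3.png")
```

```text
9.35 [593.39007077 -30.17242453 220.6614316 ] [-18.83930821  -3.24763625  11.4534456 ] [-0.2458831   2.09555932 -0.01547136]
```

View pics/t3.png

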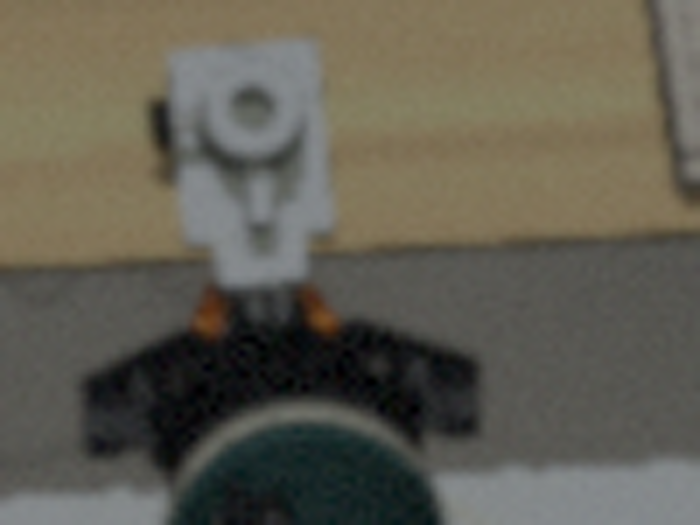

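Request:
carry_out(
  increments=[
    [-0.03,0,0.01,0,0,0,-1],
    [-0.06,0,0.01,0,0,0,-1],
    [-0.1,0,0.01,0,0,0,-1],
    [-0.13,0,0.02,0,0,0,-1],
    [-0.16,0,0.02,0,0,0,-1],
    [-0.19,0,0.03,0,0,0,-1],
    [-0.22,0,0.03,0,0,0,-1],
    [-0.24,0,0.03,0,0,0,-1],
    [-0.24,0,0.03,0,0,0,-1],
    [-0.24,0,0.03,0,0,0,-1],
  ],
)

```text
t: 10.65
tool_pos: [593.9, -29.8, 220.6]
eef_rot: [-0.037, 0.976, 0.01, 0.216]
ft_force: [-27.0, -4.1, 17.6]
width: 0.1
```

Run:
```python
from h import *
s=manip.state()
print(s["t"],s["tool_pos"],s["ft_force"],s["moment"])
d=cams.snapshot("top"); crop(d["img"],300,150,400,225,7,"pics/t4.png")
print(ray(d,337.4,190.4,215))
```

```text
10.65 [593.85033212 -29.80040676 220.60140372] [-27.02062229  -4.13562232  17.58893266] [-0.52863646  2.73355216 -0.12873015]
[609.98010677 -28.668747   215.        ]
```

View pics/t4.png

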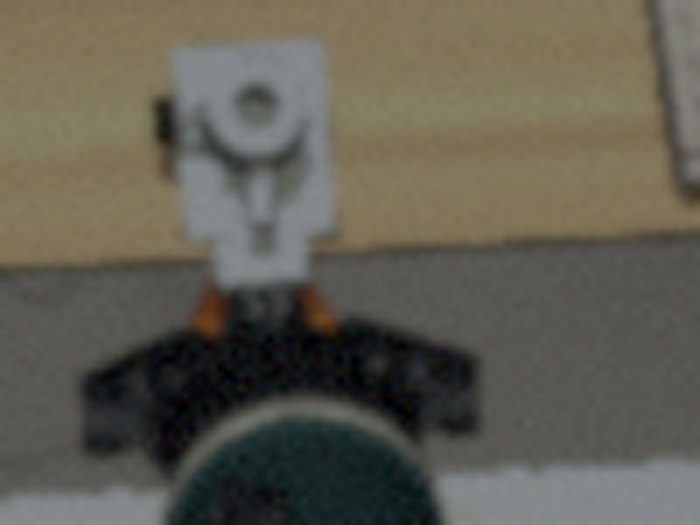

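Request:
carry_out(
  increments=[
    [0.3,0,-0.14,0,0,0,-1],
    [0.9,0,-0.43,0,0,0,-1],
    [1.8,0,-0.86,0,0,0,-1],
    [2.7,0,-1.3,0,0,0,-1],
    [3.6,0,-1.7,0,0,0,-0.8],
    [4.5,0,-2.2,0,0,0,-0.6],
    [5.4,0,-2.6,0,0,0,-0.5],
    [6.0,0,-2.9,0,0,0,-0.5],
    [6.3,0,-3.0,0,0,0,-0.5],
    [6.3,0,-3.0,0,0,0,-0.5],
  ],
)

```text
t: 11.95
tool_pos: [530.6, -36.0, 222.9]
eef_rot: [-0.036, 0.974, 0.009, 0.221]
ft_force: [-0.3, 0.4, 0.0]
width: 21.3
```

```bash
cat > meas.py <<'E'
from h import *
import sys
tag=sys.argv[1]
d=cams.snapshot("wrist");cv2.imwrite(f"pics/w{tag}.png",d["img"][:,:,::-1])
hsv=cv2.cvtColor(d["img"],cv2.COLOR_RGB2HSV)
m=cv2.inRange(hsv,(5,150,90),(20,255,255));
a=proj(d,[635,-27,157]);u,v=a.astype(int)
k=np.zeros_like(m);cv2.circle(k,(u,v),90,255,-1);m&=k
n,l,st,c=cv2.connectedComponentsWithStats(m)
print("axis px",a)
for i in range(1,n):
    if st[i,4]<25: continue
    pts=np.argwhere(l==i)[:,::-1].astype(float)
    vx,vy,x0,y0=cv2.fitLine(pts.astype(np.float32),cv2.DIST_L2,0,.01,.01).ravel()
    t=(pts-[x0,y0])@[vx,vy]
    e=[np.array([x0,y0])+k*np.array([vx,vy]) for k in (t.min(),t.max())]
    w=[ray(d,*q,157)[:2].round(1) for q in e]
    print(st[i],np.round(e,1).tolist(),w)
E
python3 meas.py 5
python3 - <<'E'
from h import *
s=manip.state()
print(s["t"],s["tool_pos"],s["ft_force"],s["moment"],s["width"])
d=cams.snapshot("top"); crop(d["img"],300,150,400,225,7,"pics/t5.png")
E
```

```text
axis px [326.33520289 277.06299438]
[302 253  43  35 622] [[302.3, 270.0], [344.0, 270.8]] [array([626. , -47.3]), array([624.6, -13.4])]
[300 296   6  13  55] [[302.0, 308.0], [304.1, 295.8]] [array([690.3, -45.8]), array([667.3, -44.5])]
12.0 [530.88371607 -36.03495707 222.95114452] [-0.73884878 -0.26499128 -0.40202979] [ 0.0449415   0.20673467 -0.00802474] 21.53174801066416
```

View pics/w5.png

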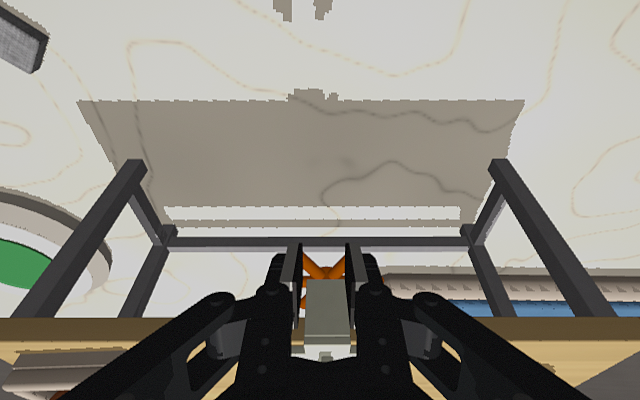

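View pics/t5.png

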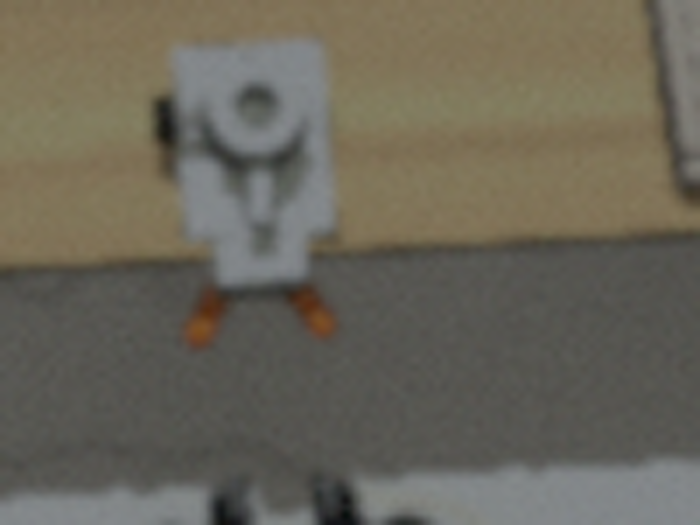

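```bash
cat >> h.py <<'E'
A0=np.array([638.5,-26.6,0])
def T(dist,s,z=158): 
    p=A0-dist*SX+s*SY; p[2]=z; return p
E
python3 - <<'E'
from h import *
s=manip.state(); M=Rt(.44)
print("fixed-orientation deltas from here")
print(T(95,23),delta(T(95,23),M))
p=delta(T(95,23),M)
print("SX in tool",(M.T@SX).round(3),"SY",(M.T@SY).round(3))
E
```

```text
fixed-orientation deltas from here
[542.04367901 -10.78297937 158.        ] [ 1.647e+00  2.428e+00  6.416e+00  1.000e-03  7.000e-03 -1.000e-03]
SX in tool [-0.905  0.     0.426] SY [ 0.  1. -0.]
```

Request:
carry_out(
  increments=[
    [0.2,0.3,0.8,0,0,0,-0.5],
    [0.5,0.8,2.0,0,0,0,-0.5],
    [0.9,1.3,3.4,0,0,0,-0.5],
    [1.2,1.8,4.7,0,0,0,-0.5],
    [1.5,2.2,5.8,0,0,0,-0.5],
    [1.65,2.4,6.3,0,0,0,-0.5],
    [1.65,2.4,6.4,0,0,0,-0.5],
    [1.65,2.4,6.4,0,0,0,-0.5],
    [1.65,2.4,6.4,0,0,0,-0.5],
    [1.65,2.4,6.4,0,0,0,-0.5],
  ],
)

```text
t: 13.3
tool_pos: [541.8, -11.2, 158.5]
eef_rot: [-0.036, 0.974, 0.009, 0.222]
ft_force: [1.3, 0.5, 0.4]
width: 21.7
```

```bash
python3 meas.py 6
python3 - <<'E'
from h import *
s=manip.state()
print(s["t"],np.round(s["q"],3),s["tool_pos"],s["ft_force"],s["width"])
d=cams.snapshot("wrist")
M=R.from_quat(s["eef_rot"]).as_matrix();p=np.array(s["tool_pos"])
for k in (19,17,15): print(k,proj(d,p+k*M[:,2]-11*M[:,0]+10.7*M[:,1]))
E
```

```text
axis px [290.83607759 352.08644275]
[292 328  64  34 923] [[292.6, 343.9], [355.3, 352.9]] [array([621.5, -25.9]), array([633.4,  15.5])]
13.35 [-0.236  0.247  2.091  0.35   0.397 -2.177] [541.75798753 -11.13550273 158.36924434] [ 0.25270364 -0.26902368  0.00304542] 21.148742007499035
19 [346.42342676 276.0471865 ]
17 [346.69523556 278.18633636]
15 [346.97350771 280.37635306]
```

View pics/w6.png

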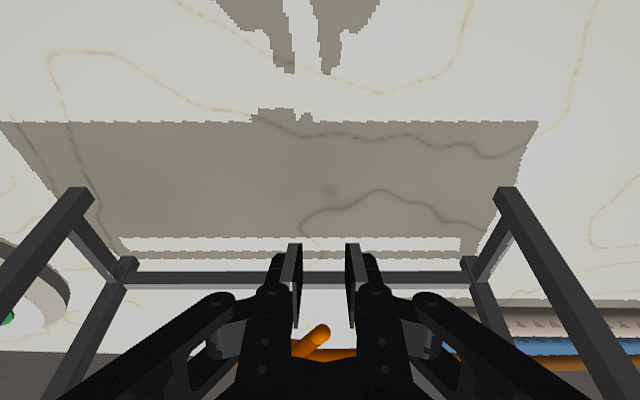

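Request:
carry_out(
  increments=[
    [-0.3,0,0.14,0,0,0,-0.5],
    [-0.9,0,0.42,0,0,0,-0.5],
    [-1.5,0,0.71,0,0,0,-0.5],
    [-2.1,0,0.99,0,0,0,-0.5],
    [-2.7,0,1.27,0,0,0,-0.5],
    [-3.2,0,1.51,0,0,0,-0.5],
    [-3.6,0,1.7,0,0,0,-0.5],
    [-3.8,0,1.79,0,0,0,-0.5],
    [-3.8,0,1.79,0,0,0,-0.5],
    [-3.8,0,1.79,0,0,0,-0.5],
  ],
)

```text
t: 14.65
tool_pos: [583.2, -7.8, 158.2]
eef_rot: [-0.036, 0.975, 0.009, 0.221]
ft_force: [0.8, -0.7, -0.1]
width: 21.3
```

Run:
```python
from h import *
s=manip.state()
print(s["t"],np.round(s["q"],3),s["tool_pos"],s["ft_force"],s["width"])
q=np.array(s["tool_pos"])-A0;print("dist",-q@SX,"s",q@SY)
d=cams.snapshot("wrist");cv2.imwrite("pics/w7.png",d["img"][:,:,::-1])
d=cams.snapshot("top"); crop(d["img"],300,150,400,225,7,"pics/t7.png")
```

```text
14.65 [-0.206  0.297  2.007  0.297  0.423 -2.097] [583.22602259  -7.8370983  158.20055101] [ 0.83881054 -0.66402135 -0.14194768] 21.255304273087404
dist 53.71269347242712 s 22.851818721501495
```

View pics/w7.png

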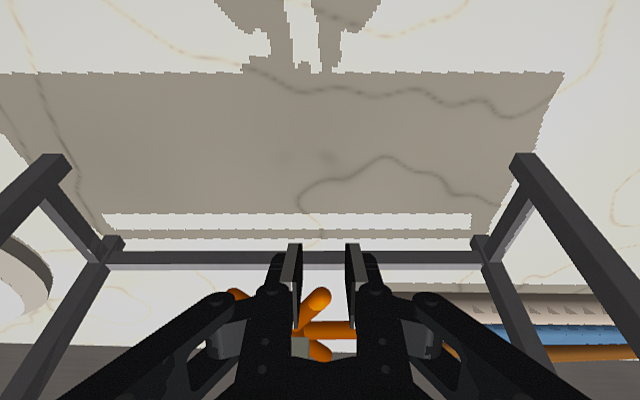

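View pics/t7.png

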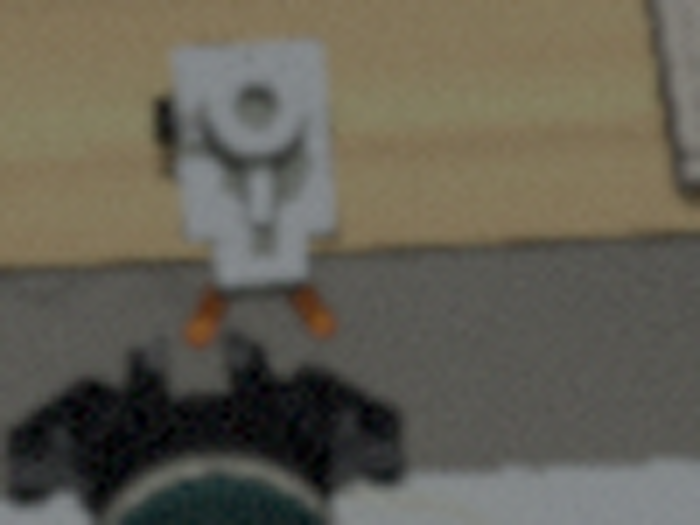

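Request:
carry_out(
  increments=[
    [-0.2,0,0.1,0,0,0,-0.5],
    [-0.45,0,0.21,0,0,0,-0.5],
    [-0.65,0,0.31,0,0,0,-0.5],
    [-0.65,0,0.31,0,0,0,-0.5],
    [-0.65,-0.2,0.31,0,0,0,-0.5],
    [-0.65,-0.4,0.31,0,0,0,-0.5],
    [-0.65,-0.6,0.31,0,0,0,-0.5],
    [-0.65,-0.8,0.31,0,0,0,-0.5],
    [-0.65,-1.0,0.31,0,0,0,-0.5],
    [-0.65,-1.2,0.31,0,0,0,-0.5],
  ],
)

```text
t: 16.0
tool_pos: [590.8, -19.1, 157.9]
eef_rot: [-0.036, 0.975, 0.009, 0.221]
ft_force: [-1.7, 2.8, 0.3]
width: 21.3
```

```bash
cat > st.py <<'E'
from h import *
import sys
s=manip.state()
q=np.array(s["tool_pos"])-A0;f=np.array(s["ft_force"])
print(s["t"],"dist",round(-q@SX,1),"s",round(q@SY,1),"z",round(s["tool_pos"][2],1),"Fx,Fy(shelf),Fz",(f@SX).round(2),(f@SY).round(2),f[2].round(2),"w",s["width"],"q5",s["q"][5])
if len(sys.argv)>1:
    d=cams.snapshot("top"); crop(d["img"],300,150,400,225,7,f"pics/t{sys.argv[1]}.png")
    d=cams.snapshot("wrist");crop(d["img"],200,200,440,400,3,f"pics/w{sys.argv[1]}.png")
E
python3 st.py 8
```

```text
16.0 dist 47.0 s 11.1 z 157.9 Fx,Fy(shelf),Fz -1.49 2.92 0.29 w 21.318120441739694 q5 -2.1293712615515785
```

View pics/t8.png

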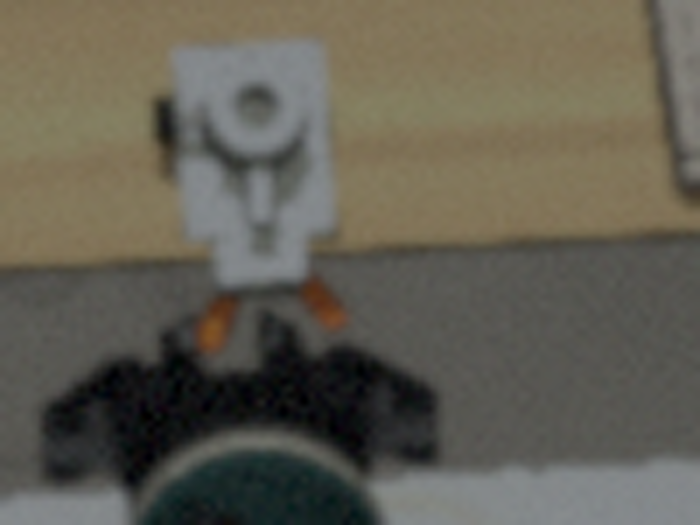

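View pics/w8.png

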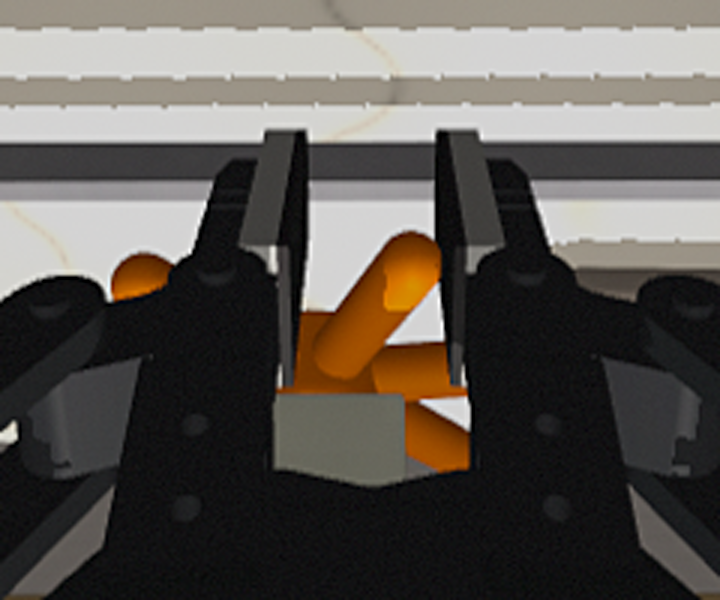

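Request:
carry_out(
  increments=[
    [0,-0.08,0,0,0,0,-0.5],
    [0,-0.16,0,0,0,0,-0.5],
    [0,-0.24,0,0,0,0,-0.5],
    [0,-0.32,0,0,0,0,-0.5],
    [0,-0.4,0,0,0,0,-0.5],
    [0,-0.48,0,0,0,0,-0.5],
    [0,-0.56,0,0,0,0,-0.5],
    [0,-0.64,0,0,0,0,-0.5],
    [0,-0.72,0,0,0,0,-0.5],
    [0,-0.8,0,0,0,0,-0.5],
  ],
)

```text
t: 17.35
tool_pos: [592.2, -27.3, 158.3]
eef_rot: [-0.036, 0.974, 0.009, 0.221]
ft_force: [-1.1, 1.2, 0.4]
width: 21.4
```

```bash
python3 st.py
```

```text
17.35 dist 46.2 s 2.7 z 158.3 Fx,Fy(shelf),Fz -1.0 1.31 0.41 w 21.35241094355495 q5 -2.157548978568778
```

Loose (1.3 N). Continue.

Request:
carry_out(
  increments=[
    [0,-0.1,0,0,0,0,-0.5],
    [0,-0.2,0,0,0,0,-0.5],
    [0,-0.3,0,0,0,0,-0.5],
    [0,-0.4,0,0,0,0,-0.5],
    [0,-0.5,0,0,0,0,-0.5],
    [0,-0.6,0,0,0,0,-0.5],
    [0,-0.7,0,0,0,0,-0.5],
    [0,-0.8,0,0,0,0,-0.5],
    [0,-0.9,0,0,0,0,-0.5],
    [0,-1.0,0,0,0,0,-0.5],
  ],
)

```text
t: 18.6
tool_pos: [592.8, -37.2, 158.2]
eef_rot: [-0.036, 0.975, 0.009, 0.221]
ft_force: [-1.8, 2.0, 0.4]
width: 21.2
```

Request:
carry_out(
  increments=[
    [0,-0.1,0,0,0,0,-0.5],
    [0,-0.2,0,0,0,0,-0.5],
    [0,-0.3,0,0,0,0,-0.5],
    [0,-0.4,0,0,0,0,-0.5],
    [0,-0.5,0,0,0,0,-0.5],
    [0,-0.6,0,0,0,0,-0.5],
    [0,-0.7,0,0,0,0,-0.5],
    [0,-0.8,0,0,0,0,-0.5],
    [0,-0.9,0,0,0,0,-0.5],
    [0,-1.0,0,0,0,0,-0.5],
  ],
)

```text
t: 19.85
tool_pos: [593.9, -47.3, 158.4]
eef_rot: [-0.036, 0.974, 0.009, 0.222]
ft_force: [0.3, 3.1, -1.4]
width: 21.6
```

```bash
python3 st.py 9
```

```text
19.85 dist 46.0 s -17.3 z 158.4 Fx,Fy(shelf),Fz 0.53 3.04 -1.41 w 21.59565699599809 q5 -2.2253966822985216
```

View pics/w9.png

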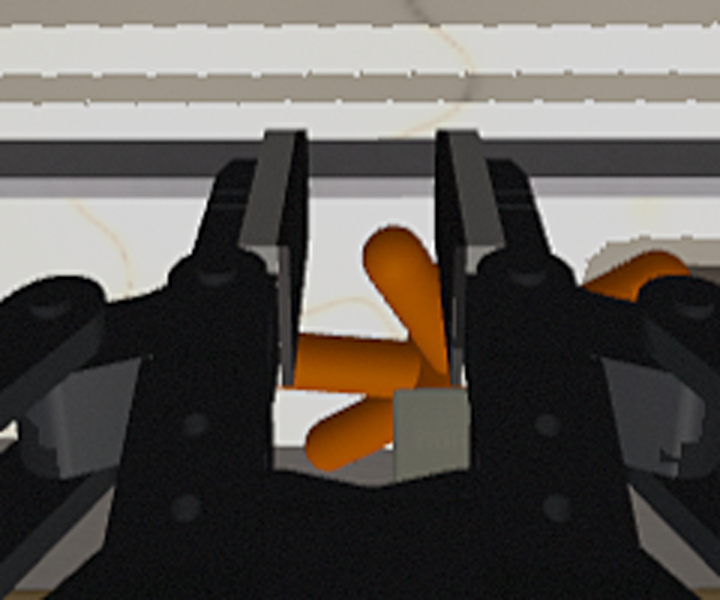

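View pics/t9.png

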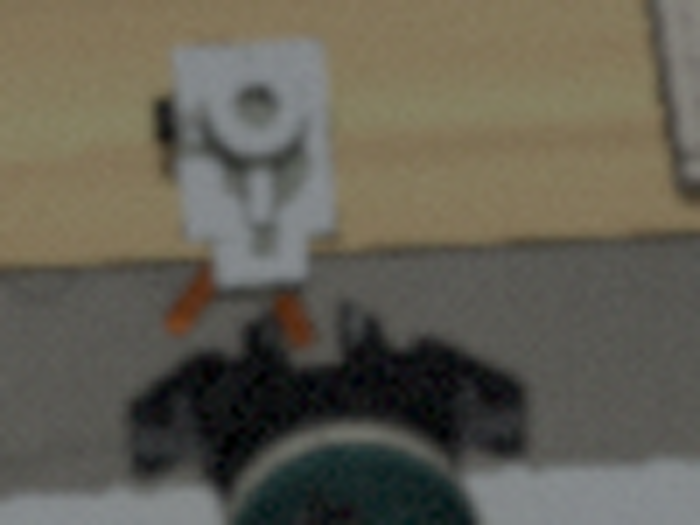

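Request:
carry_out(
  increments=[
    [0,-0.08,0,0,0,0,-0.5],
    [0,-0.16,0,0,0,0,-0.5],
    [0,-0.24,0,0,0,0,-0.5],
    [0,-0.32,0,0,0,0,-0.5],
    [0,-0.4,0,0,0,0,-0.5],
    [0,-0.48,0,0,0,0,-0.5],
    [0,-0.56,0,0,0,0,-0.5],
    [0,-0.64,0,0,0,0,-0.5],
    [0,-0.72,0,0,0,0,-0.5],
    [0,-0.8,0,0,0,0,-0.5],
  ],
)

```text
t: 21.2
tool_pos: [594.2, -55.2, 158.2]
eef_rot: [-0.036, 0.975, 0.009, 0.221]
ft_force: [0.6, 3.2, -0.1]
width: 21.2
```

```bash
python3 st.py 10
```

```text
21.2 dist 46.3 s -25.2 z 158.2 Fx,Fy(shelf),Fz 0.85 3.1 -0.11 w 21.17409113044031 q5 -2.251065037594796
```

View pics/t10.png

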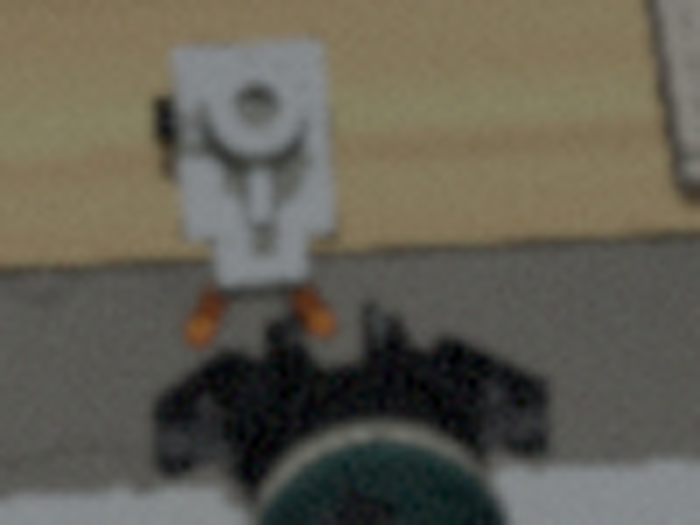

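Request:
carry_out(
  increments=[
    [0.3,0.3,-0.14,0,0,0,-0.5],
    [1.5,0.4,-0.71,0,0,0,-0.5],
    [2.6,0.4,-1.22,0,0,0,-0.5],
    [2.7,1.2,-1.27,0,0,0,-0.5],
    [2.7,3.0,-1.27,0,0,0,-0.5],
    [2.7,4.5,-1.27,0,0,0,-0.5],
    [2.7,4.8,-1.27,0,0,0,-0.5],
    [2.2,4.8,-1.04,0,0,0,-0.5],
    [1.4,4.8,-0.66,0,0,0,-0.5],
    [0.6,4.8,-0.28,0,0,0,-0.5],
  ],
)

```text
t: 22.55
tool_pos: [585.2, -8.3, 158.4]
eef_rot: [-0.036, 0.974, 0.009, 0.222]
ft_force: [-0.2, -0.2, -0.1]
width: 21.2
```

```bash
python3 st.py 11
```

```text
22.55 dist 51.7 s 22.2 z 158.4 Fx,Fy(shelf),Fz -0.17 -0.14 -0.09 w 21.192585395194556 q5 -2.095043875876323
```

View pics/t11.png

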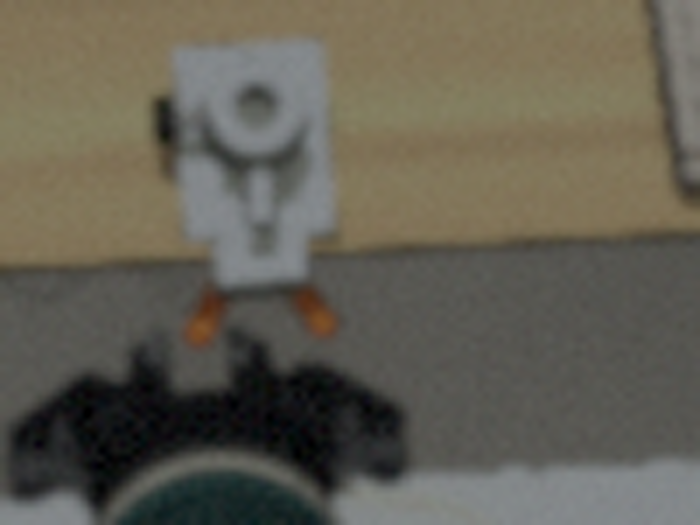

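Straddling the next spoke. Go in 6 mm and sweep.

Request:
carry_out(
  increments=[
    [-0.2,0,0.1,0,0,0,-0.5],
    [-0.45,0,0.21,0,0,0,-0.5],
    [-0.5,-0.15,0.24,0,0,0,-0.5],
    [-0.5,-0.3,0.24,0,0,0,-0.5],
    [-0.5,-0.45,0.24,0,0,0,-0.5],
    [-0.5,-0.6,0.24,0,0,0,-0.5],
    [-0.5,-0.75,0.24,0,0,0,-0.5],
    [-0.5,-0.9,0.24,0,0,0,-0.5],
    [-0.5,-1.05,0.24,0,0,0,-0.5],
    [-0.5,-1.2,0.24,0,0,0,-0.5],
  ],
)

```text
t: 23.9
tool_pos: [589.2, -18.7, 157.6]
eef_rot: [-0.036, 0.975, 0.009, 0.22]
ft_force: [-3.7, 4.2, 1.8]
width: 21.2
```

Request:
carry_out(
  increments=[
    [0,-0.08,0,0,0,0,-0.5],
    [0,-0.16,0,0,0,0,-0.5],
    [0,-0.24,0,0,0,0,-0.5],
    [0,-0.32,0,0,0,0,-0.5],
    [0,-0.4,0,0,0,0,-0.5],
    [0,-0.48,0,0,0,0,-0.5],
    [0,-0.56,0,0,0,0,-0.5],
    [0,-0.64,0,0,0,0,-0.5],
    [0,-0.72,0,0,0,0,-0.5],
    [0,-0.8,0,0,0,0,-0.5],
  ],
)

```text
t: 25.15
tool_pos: [589.6, -26.7, 157.3]
eef_rot: [-0.037, 0.975, 0.009, 0.22]
ft_force: [-3.6, 4.3, 0.6]
width: 21.5
```

```bash
python3 st.py 12
```

```text
25.15 dist 48.7 s 3.6 z 157.3 Fx,Fy(shelf),Fz -3.32 4.53 0.63 w 21.46956193042049 q5 -2.159794964220496
```

View pics/t12.png

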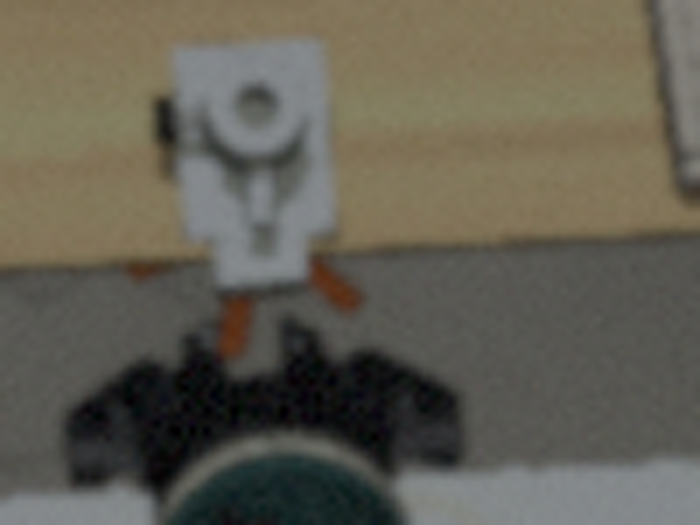

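Request:
carry_out(
  increments=[
    [0,-0.06,0,0,0,0,-0.5],
    [0,-0.12,0,0,0,0,-0.5],
    [0,-0.18,0,0,0,0,-0.5],
    [0,-0.24,0,0,0,0,-0.5],
    [0,-0.3,0,0,0,0,-0.5],
    [0,-0.36,0,0,0,0,-0.5],
    [0,-0.42,0,0,0,0,-0.5],
    [0,-0.48,0,0,0,0,-0.5],
    [0,-0.54,0,0,0,0,-0.5],
    [0,-0.6,0,0,0,0,-0.5],
  ],
)

```text
t: 26.5
tool_pos: [591.6, -33.4, 158.2]
eef_rot: [-0.036, 0.974, 0.009, 0.221]
ft_force: [-2.8, 3.8, 0.7]
width: 21.7
```

```bash
python3 st.py
```

```text
26.5 dist 47.3 s -3.2 z 158.2 Fx,Fy(shelf),Fz -2.52 3.96 0.7 w 21.728335382378734 q5 -2.18054936170108
```

Request:
carry_out(
  increments=[
    [0,-0.06,0,0,0,0,-0.5],
    [0,-0.12,0,0,0,0,-0.5],
    [0,-0.18,0,0,0,0,-0.5],
    [0,-0.24,0,0,0,0,-0.5],
    [0,-0.3,0,0,0,0,-0.5],
    [0,-0.36,0,0,0,0,-0.5],
    [0,-0.42,0,0,0,0,-0.5],
    [0,-0.48,0,0,0,0,-0.5],
    [0,-0.54,0,0,0,0,-0.5],
    [0,-0.6,0,0,0,0,-0.5],
  ],
)

```text
t: 27.75
tool_pos: [591.8, -39.2, 158.2]
eef_rot: [-0.036, 0.975, 0.009, 0.221]
ft_force: [-4.0, 4.1, 1.2]
width: 21.6
```

```bash
python3 st.py 13
```

```text
27.75 dist 47.5 s -9.0 z 158.2 Fx,Fy(shelf),Fz -3.64 4.38 1.21 w 21.566401441740854 q5 -2.2011059755073252
```

View pics/w13.png

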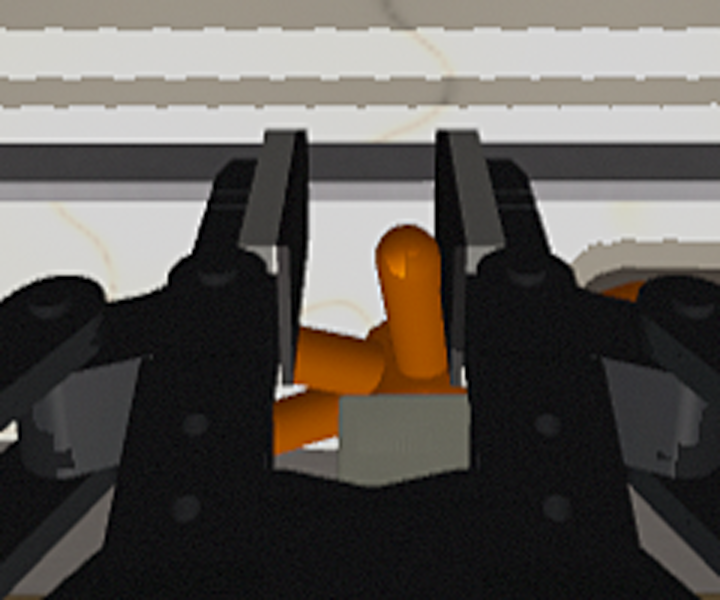

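View pics/t13.png

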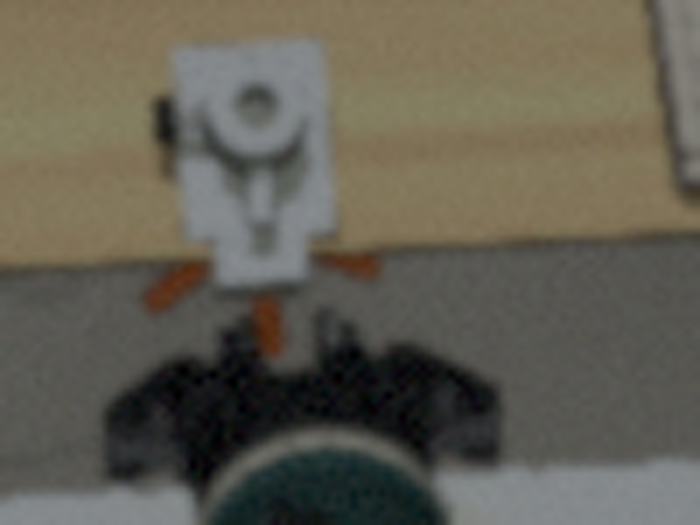

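Request:
carry_out(
  increments=[
    [0,-0.06,0,0,0,0,-0.5],
    [0,-0.12,0,0,0,0,-0.5],
    [0,-0.18,0,0,0,0,-0.5],
    [0,-0.24,0,0,0,0,-0.5],
    [0,-0.3,0,0,0,0,-0.5],
    [0,-0.36,0,0,0,0,-0.5],
    [0,-0.42,0,0,0,0,-0.5],
    [0,-0.48,0,0,0,0,-0.5],
    [0,-0.54,0,0,0,0,-0.5],
    [0,-0.6,0,0,0,0,-0.5],
  ],
)

```text
t: 29.1
tool_pos: [592.4, -45.2, 158.2]
eef_rot: [-0.036, 0.975, 0.009, 0.221]
ft_force: [-3.2, 4.8, -0.3]
width: 21.4
```

```bash
python3 st.py; python3 -c "
from h import *
s=manip.state();print(s['moment'],s['ft_force'])"
```

```text
29.1 dist 47.4 s -15.1 z 158.2 Fx,Fy(shelf),Fz -2.79 5.06 -0.26 w 21.383339196757223 q5 -2.2211208911551448
[0.60894187 0.61765793 0.40152372] [-3.16405241  4.83358434 -0.26441681]
```

Request:
carry_out(
  increments=[
    [0,-0.03,0,0,0,0,-0.5],
    [0,-0.06,0,0,0,0,-0.5],
    [0,-0.09,0,0,0,0,-0.5],
    [0,-0.12,0,0,0,0,-0.5],
    [0,-0.15,0,0,0,0,-0.5],
    [0,-0.18,0,0,0,0,-0.5],
    [0,-0.21,0,0,0,0,-0.5],
    [0,-0.24,0,0,0,0,-0.5],
    [0,-0.27,0,0,0,0,-0.5],
    [0,-0.3,0,0,0,0,-0.5],
  ],
)

```text
t: 30.35
tool_pos: [592.9, -48.2, 158.2]
eef_rot: [-0.036, 0.974, 0.009, 0.221]
ft_force: [-2.6, 3.9, -2.1]
width: 21.5
```

```bash
cat > tq.py <<'E'
from h import *
s=manip.state();f=np.array(s["ft_force"]);m=np.array(s["moment"])
M=R.from_quat(s["eef_rot"]).as_matrix();p=np.array(s["tool_pos"])
S=p-161*M[:,2]; r=S-A0; tau=1000*m[2]+r[0]*f[1]-r[1]*f[0]
c=p+12.2*SX+10.7*SY-A0; tg=c[0]*f[1]-c[1]*f[0]
print("moment-based N",-tau/40,"geometry N",-tg/40,m)
E
python3 st.py 14; python3 tq.py
```

```text
30.35 dist 47.1 s -18.1 z 158.2 Fx,Fy(shelf),Fz -2.32 4.05 -2.07 w 21.507207922201058 q5 -2.2308812074986184
moment-based N 6.570438312063244 geometry N 4.900737576912777 [0.66410695 0.57790672 0.38990809]
```

Request:
carry_out(
  increments=[
    [0,-0.05,0,0,0,0,-0.5],
    [0,-0.1,0,0,0,0,-0.5],
    [0,-0.15,0,0,0,0,-0.5],
    [0,-0.2,0,0,0,0,-0.5],
    [0,-0.25,0,0,0,0,-0.5],
    [0,-0.3,0,0,0,0,-0.5],
    [0,-0.35,0,0,0,0,-0.5],
    [0,-0.4,0,0,0,0,-0.5],
    [0,-0.45,0,0,0,0,-0.5],
    [0,-0.5,0,0,0,0,-0.5],
  ],
)

```text
t: 31.7
tool_pos: [593.6, -53.1, 158.3]
eef_rot: [-0.036, 0.974, 0.009, 0.222]
ft_force: [-0.2, 6.5, -1.9]
width: 21.2
```

```bash
python3 st.py ; python3 tq.py; for i in 1 2 3; do python3 -c "
from h import *
cams.snapshot('top')"; python3 tq.py; done
```

```text
31.7 dist 46.8 s -23.1 z 158.3 Fx,Fy(shelf),Fz 0.33 6.51 -1.87 w 21.15920194197325 q5 -2.2470168045206647
moment-based N 8.013725919039823 geometry N 5.527021296695557 [0.80409732 0.37972161 0.42998902]
moment-based N 7.887214592383918 geometry N 5.404213482399735 [0.7666382  0.41531535 0.40898993]
moment-based N 6.911395244070474 geometry N 5.396723680748892 [0.73869283 0.38904499 0.4516779 ]
moment-based N 5.4388336205508265 geometry N 4.9366218070433 [0.72436729 0.36771297 0.45582243]
```

Request:
carry_out(
  increments=[
    [0,0.2,0,0,0,0,-0.5],
    [0,0.5,0,0,0,0,-0.5],
    [0.4,0.5,-0.19,0,0,0,-0.5],
    [1.3,0.5,-0.61,0,0,0,-0.5],
    [2.4,0.5,-1.13,0,0,0,-0.5],
    [3.6,0.5,-1.7,0,0,0,-0.5],
    [4.8,0.5,-2.26,0,0,0,-0.5],
    [5.8,0.5,-2.73,0,0,0,-0.5],
    [6.3,0.5,-2.97,0,0,0,-0.5],
    [6.3,0.5,-2.97,0,0,0,-0.5],
  ],
)

```text
t: 33.1
tool_pos: [523.0, -53.6, 157.9]
eef_rot: [-0.036, 0.974, 0.009, 0.221]
ft_force: [0.5, 0.5, 0.9]
width: 21.4
```

```bash
python3 st.py 15; python3 -c "
from h import *
print(manip.state()['moment'])
d=cams.snapshot('scene'); crop(d['img'],270,140,390,230,6,'pics/s15.png')"
```

```text
33.1 dist 117.2 s -18.3 z 157.9 Fx,Fy(shelf),Fz 0.57 0.46 0.91 w 21.435187302677814 q5 -2.390251822014911
[ 0.00189891  0.18491822 -0.02838132]
```

View pics/t15.png

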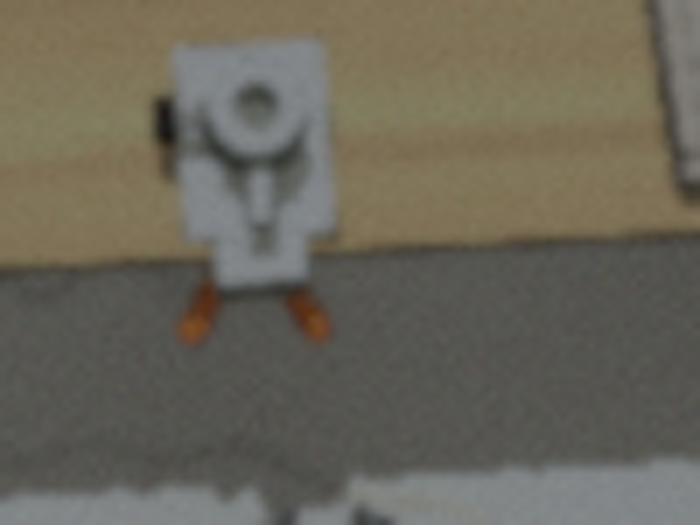

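View pics/s15.png

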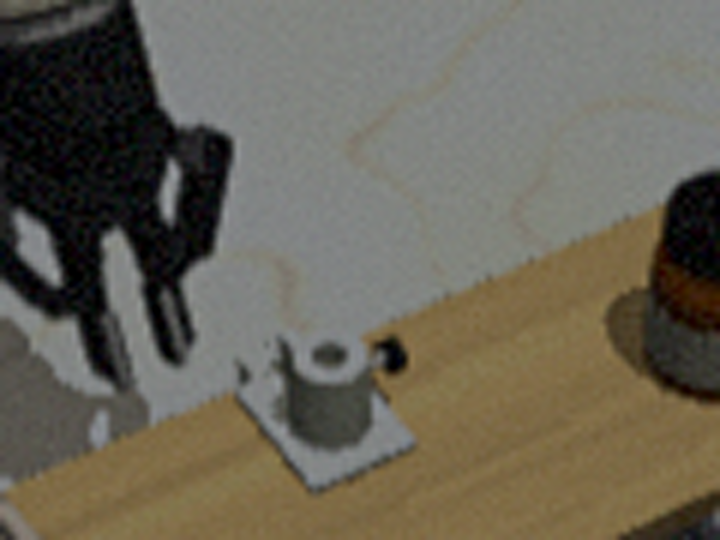

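```bash
python3 -c "
from workcell import manip
print(manip.close_job())"
```

```text
the job is handed in; nothing more can be done
None
```

I pushed the clamp home and tightened it to about 5.5 N, inside the firm range of 4.5 to 6 N. I handed the job in at about 33 s.

- **Seating the clamp:** I pushed the spine with shut fingers near the board's top until it stopped hard, ending at about 27 N. In the top camera picture the spine is flush with the edge and square to it to within about 0.02 rad. The clamp looked unmoved at the last check.
- **Tightening the knob:** I turned it counter-clockwise in two strokes, about 2 rad in all. The push rose from 1.5–2 N when loose to about 5.4–5.5 N at 40 mm on the last readings. It then faded once the arm stopped.
- **What disagreed:** single force readings scatter by about 0.5 N. A noisier estimate from the wrist moment came out higher, at about 6–7 N once corrected. Just before the last 5 mm of stroke the readings were 3.8–4.9 N. I put the grip at about 5–6 N and stopped there so as not to overtighten.
- **Surroundings:** the arm never came near the jar, fossil, cup or brush. At hand-in the gripper had been pulled back about 70 mm and was touching nothing.

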